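# Measure a packed slip-lid box in the sprung-jaw gauge

### The job

The kraft slip-lid box is packed so full that its lid stands part-way off; measure its overall length in the box gauge. Slide the gauge's jaw open, set the box flat on the board with its long side along the slide, then slide the jaw shut until the box is held square between both cork faces with a light but definite touch - never so hard that the lid is driven further on - and leave it held there for the scale to be read. Leave the other things on the table where they are.

Things in the scene. Friction and masses are not known exactly. Their poses are not given: they have to be found in the camera images.
- carton: The box: a kraft card slip lid 60 mm (x) by 62 mm (y), 50 mm high, open at its -y end, where a white base (53 by 43 mm in section, 3.5 mm off the surface) sticks out 6 to 44 mm, differently each time: overall length 68 to 106 mm along y. Origin at the centre of the lid's underside, z up. About 0.16 kg. Squeezed endwise by about 11 N the base is driven into the lid.
- gauge: Box gauge fixed to the table: a light wooden board 116 mm (x) by 340 mm (y), its top 20 mm above the table, with a metal track along its y axis at x = 0 and a scale beside it. Origin under the board's centre at table height, z up. At its +y end stands the fixed jaw; the sliding jaw moves along y on the other side.
- fixed_jaw: Fixed wooden jaw with a cork face, 76 mm wide (x), rising 40 mm above the board. Origin at board-top height on the track's centre line, in the cork face, which looks along the gauge's -y; axes as the gauge's; it lies at y = +125 mm of the gauge.
- plate: Sprung pressure plate of the sliding jaw, 76 mm wide (x), 11 mm thick, rising 40 mm above the board. Origin in its cork face, at board-top height on the track's centre line; axes as the gauge's; the face looks along +y. It gives way up to 5 mm toward the jaw's upright (20 to 32 mm behind the relaxed face) at about 2 N per mm, then is rigid. It is read at a touch of about 3 to 8 N on the box.
- jaw_grip (a point): Centre of the top of the sliding jaw's grip: an upright dark steel block 18 mm along the slide (gauge y) by 30 mm across it (gauge x), its top 89 mm above the table, free from above down to 36 mm above the table. It stands on the jaw's carriage, 80 mm behind the relaxed cork face (toward the gauge's -y), 48 mm behind the jaw's upright. To be pinched from above along the slide.
- jaw_slide (a joint): Place of the sliding jaw, m: the opening between the two cork faces while the plate is relaxed; 0 shut, 0.15 fully open; grows as the jaw slides toward the gauge's -y. The jaw slides against about 3 N of steady friction and stays where it is left, so once let go it keeps up to about 3 N of the plate's spring force on the box.
- twine_spool: Bystander: spool of twine, 64 mm across and 40 mm high, loose. Origin under it.
- candle_tin: Bystander: round candle tin, 66 mm across and 28 mm high, loose. Origin at the centre of its underside.
- confetti_jar: Bystander: small glass jar with a lid, 52 mm across and 80 mm high, loose. Origin at the centre of its underside.
Things that resemble listed ones, but are neither listed nor needed, are in the scene too. Leave any green look-alike of the carton alone.

How it is judged (in metres and radians):
On the way, in this order (a step that is already met when the one before it is completed fails the run):
1. the box stands flat on the board between the jaws, let go (z of carton in the frame of gauge between 0.017 and 0.024 m and y of carton in the frame of gauge between -0.06 and 0.105 m and x of carton in the frame of gauge between -0.03 and 0.03 m and angle between carton's own z axis and vertical below 0.06 rad and contact force between the fingers and carton below 0.1 N), for 0.2 s.
2. the box is nipped between both cork faces with a force that registers (over 2 N on each) (contact force between carton and plate above 2 N and contact force between carton and fixed_jaw above 2 N), for 0.1 s.
At the end, for the whole second after the job is handed in: The box stands flat on the board (within 3 mm of its top and 3 degrees of level), its long side along the slide within 3 degrees, within 20 mm of the track's centre line, at rest, and both cork faces still press on it (more than 0.8 N each) (contact force between carton and plate above 0.8 N and contact force between carton and fixed_jaw above 0.8 N and angle between the y axis of carton and the y axis of gauge, either way round below 0.05 rad and angle between carton's own z axis and vertical below 0.05 rad and z of carton in the frame of gauge between 0.018 and 0.023 m and x of carton in the frame of gauge between -0.02 and 0.02 m and linear speed of carton below 0.01 m/s); the robot touches nothing.
It fails at once if the box is pressed by either jaw with more than 11 N (its lid would be driven on) (contact force between carton and plate above 11 N or contact force between carton and fixed_jaw above 11 N).
It fails at once if a bystander (twine spool, candle tin or confetti jar) is moved by more than 20 mm (distance of any of twine_spool, candle_tin, confetti_jar from where it was at the start of the episode above 0.02 m).
It also fails if it takes over 72 s, if anything falls off the work surface, if the arm or the gripper's body presses on something with over 40 N, if the wrist force passes 120 N, or if a joint passes its speed limit or range.

### The arm

A 6-joint arm with a two-finger parallel gripper is mounted at the origin on a cart in front of the work surface, level with it; the furniture and walls round the work are solid. World frame = base frame: x ahead of the robot, y to its left, z up, the work surface at z = 0. Lengths are in mm, angles in rad, forces in N, time in s.
With the tool pointing down it reaches from about 350 to 975 mm from the base axis. Payload 7.1 kg.
Tool frame: the origin (TCP) lies at the very end of the fingers, on their centre line; the grasp point (between the pads) lies 19 mm behind it (ctrl.pinch_z is the distance from the TCP to the grasp point, in mm); z points along the fingers, y is the direction in which the jaws open and shut (so a half turn about z gives the same grasp; the last joint's range is limited). The gripper opens to 88 mm and grips with 3 to 60 N. Pads are 20 mm wide; open, the fingers measure 115 mm over their backs; the gripper's body (75 mm by 178 mm) begins 61 mm behind the grasp point.
Start: joints at [-1.309, 0.423, 1.63, -0, 1.089, -0.019], TCP at [173.221, -600.499, 222.675] pointing down, gripper open.
Joint ranges: [-3, 3], [-0.9, 2.11], [0.09, 2.58], [-1.31, 4.45], [0.11, 2.69], [-2.54, 2.54]. Speed limits (rad/s): [2.39, 2.39, 3.01, 3.14, 3.14, 3.14].

### API

Orientations are given as a rotation vector (axis times angle).
In Python, from workcell import ctrl gives the robot as it stands.
- The arm moves only by the shell command python3 -m inch 'ROWS' [OPENING]. ROWS is JSON, a list of rows, each an object with "xyz": the shift along the tool's x, y, z in cm, a list of three; "spin": the turn about the tool's z in degrees. A call has 1 to 20 rows; each row is the pose to reach, as a shift and turn from the pose measured when the call began, along the tool's axes at that moment; what a row does not reach only later rows make up. A row lasts 1/10 s, in which the tool goes at most 50 mm and 8.59 degrees, less where a joint would pass 70% of its speed; a pose out of reach is approached as far as the arm can. A call with a gripper value outside its range is refused whole. OPENING is the closure, from 0 (fully open) to 1 (shut), set as the call begins (- or left out, the last holds). The fingers move at their own pace and stop on an object; the grip force is fixed at half the most. Time passes only in rows, so rows that repeat a pose let the fingers close. It gives the time, the measured TCP pose, the force and the opening at its end, in the units of the state.
- ctrl.get_obs(): the state, without advancing time (a new reading comes with each control period).
- ctrl.get_image(name): name is "side" or "top" or "wrist"; returns the picture (420x560x3 uint8, red, green, blue); there is no depth.
- ctrl.camera_info(name): a dict with "camera_matrix" (3x3 intrinsics, pixels), "R" (3x3) and "t" (3): a world point X has camera coordinates R X + t; the wrist camera has in their place "hand_eye" (4x4, takes a point from camera to tool coordinates, whose origin is the TCP and whose axes are the flange's). Camera axes: x right, y down, z forward; pixel columns grow to the right and rows downward; lengths in mm; the calibration is good to about 2 mm. A picture is of the moment at which its call begins: read the wrist's pose just before it. camera_info takes no time and is no camera call.
- ctrl.close_job(): hands the job in, once; it reports no verdict.
The state is a dict: "t": time; "qpos": joint angles; "qvel": joint speeds; "joint_torque": joint torques, N m; "ee_pos": TCP position; "orientation": TCP orientation; "ft_force": force on the tool from outside, world axes, zero at the start; "moment": the same for the moment, N m; "width": finger opening in mm.
Only numpy, scipy, OpenCV 4.12 (cv2) and the standard library are available. Lean on these libraries where they do the work, as an engineer would, in place of code of your own. Each camera call takes 0.05 s, during which the arm holds its last target. There are 200 camera calls.

## Working session

There is one attempt and no reset: what is moved stays moved. The work goes in short steps, Python scripts to look and compute and a shell command to move; the robot and the scene stay as the last step left them, time stands still between calls to the robot, and variables do not carry over. Pictures are saved under pics/ and viewed, about 8 in all and at most 12, crops included, and the job is handed in when it is done.

```bash
mkdir -p pics; ls; python3 - <<'E'
from workcell import ctrl
import cv2,numpy as np
for n in("top","side"):
    im=ctrl.get_image(n); cv2.imwrite(f"pics/{n}0.png",im[:,:,::-1])
    c=ctrl.camera_info(n); print(n,{k:np.round(np.array(v),3).tolist() for k,v in c.items() if k!='name'})
print(ctrl.camera_info("wrist")); o=ctrl.get_obs(); print(o)
E
```

```text
pics
top {'camera_matrix': [[537.518, 0.0, 268.494], [0.0, 537.518, 208.436], [0.0, 0.0, 1.0]], 'R': [[-0.014, -1.0, 0.007], [-0.999, 0.014, -0.05], [0.05, -0.008, -0.999]], 't': [86.279, 541.226, 1321.259]}
side {'camera_matrix': [[532.932, 0.0, 291.387], [0.0, 532.932, 211.583], [0.0, 0.0, 1.0]], 'R': [[0.991, -0.136, -0.009], [-0.096, -0.646, -0.758], [0.097, 0.751, -0.653]], 't': [-547.928, 147.058, 1124.684]}
{'camera_matrix': array([[357.44691582,   0.        , 284.5646343 ],
       [  0.        , 357.44691582, 214.30030564],
       [  0.        ,   0.        ,   1.        ]]), 'hand_eye': array([[ 4.44237231e-04, -9.67739679e-01, -2.51951812e-01,
         6.95432954e+01],
       [ 9.99999874e-01,  3.71334331e-04,  3.36898587e-04,
         7.30211917e-01],
       [-2.32471774e-04, -2.51951930e-01,  9.67739723e-01,
        -1.61679707e+02],
       [ 0.00000000e+00,  0.00000000e+00,  0.00000000e+00,
         1.00000000e+00]])}
{'t': 0.1, 'qpos': array([-1.30901866e+00,  4.23778171e-01,  1.63056503e+00, -7.08379705e-06,
        1.08861752e+00, -1.90018064e-02]), 'qvel': array([-5.33442648e-04, -3.33538434e-03, -2.55923660e-03,  2.54329824e-04,
       -3.11664380e-05,  1.36298756e-03]), 'joint_torque': array([ 8.80536718e-04, -5.45616961e+01, -2.74324340e+01,  6.44706935e-02,
        1.88502751e-02, -4.80207814e-05]), 'ee_pos': array([ 173.08691348, -600.05099887,  221.98992346]), 'orientation': array([-3.10933958e+00, -4.39415198e-01,  2.69883237e-04]), 'ft_force': array([ 0.22062556, -0.74767718, -0.13403467]), 'moment': array([-0.01074692, -0.01992921,  0.04281337]), 'width': 87.46816186499188}
```

View pics/top0.png

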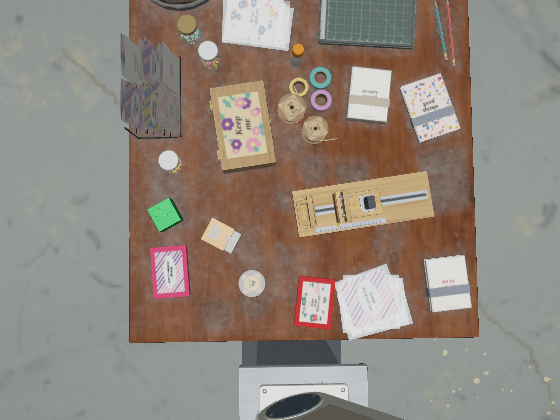

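View pics/side0.png

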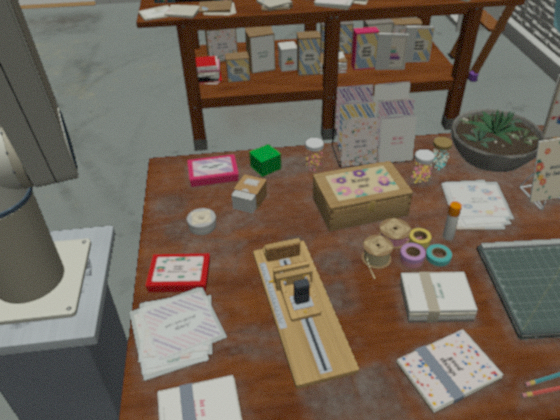

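Top view: the kraft lid with a white base is at (220,235). Look-alikes are the green box at (165,214) and the large "keep me" box at (242,125). The gauge runs from (295,215) to (433,195), with the fixed jaw at its left end (~(303,208)) and the steel grip at (369,202).

```bash
python3 - <<'E'
import cv2,numpy as np
im=cv2.imread("pics/top0.png")
a=cv2.resize(im[205:265,190:255],None,fx=6,fy=6,interpolation=cv2.INTER_CUBIC)
b=cv2.resize(im[165:245,285:440],None,fx=5,fy=5,interpolation=cv2.INTER_CUBIC)
cv2.imwrite("pics/gauge.png",b)
s=cv2.imread("pics/side0.png")
c=cv2.resize(s[165:225,220:285],None,fx=6,fy=6,interpolation=cv2.INTER_CUBIC)
cv2.imwrite("pics/carton.png",np.hstack([a,c]))
E
```

```text
(no output)
```

View pics/gauge.png

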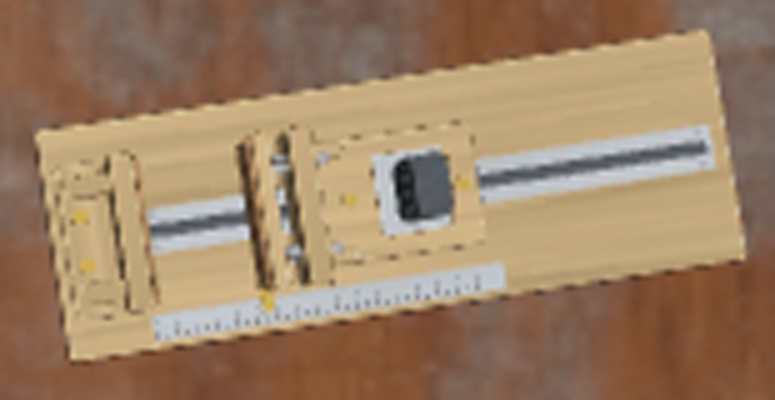

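View pics/carton.png

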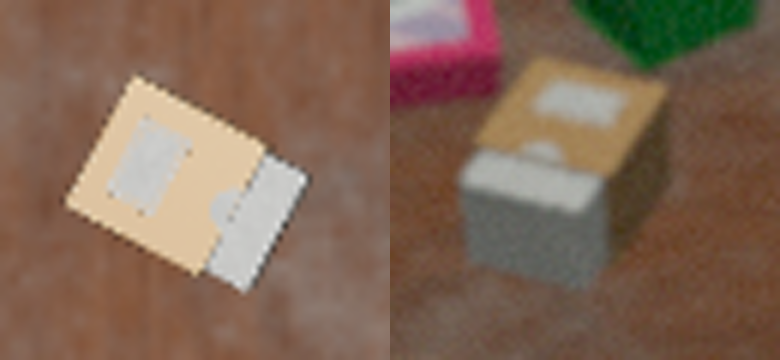

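```bash
cat > h.py <<'E'
import numpy as np
from workcell import ctrl
from scipy.spatial.transform import Rotation as Ro
def ray(name,px,z,pose=None):
    c=ctrl.camera_info(name);d=np.linalg.inv(c["camera_matrix"])@np.array([px[0],px[1],1.])
    if name=="wrist":
        H=np.array(c["hand_eye"]);R=Ro.from_rotvec(pose[1]).as_matrix()@H[:3,:3]
        o=pose[0]+Ro.from_rotvec(pose[1]).as_matrix()@H[:3,3];d=R@d
    else:
        R=np.array(c["R"]);o=-R.T@np.array(c["t"]);d=R.T@d
    return o+d*(z-o[2])/d[2]
E
python3 - <<'E'
from h import *
g=[ray("top",(x/5+285-.4,y/5+165-.4),20) for x,y in[(37,132),(708,32),(745,258),(72,360)]]
g=np.array(g);print(g.round(1),[np.linalg.norm(g[i]-g[i-1]).round(1) for i in range(4)])
gc=g.mean(0);v=(g[0]+g[3]-g[1]-g[2])[:2];gy=v/np.linalg.norm(v);gx=np.array([gy[1],-gy[0]])
print("gauge",gc,"yaw(y axis)",np.degrees(np.arctan2(gy[1],gy[0])))
J=np.array([ray("top",(x/5+285-.4,y/5+165-.4),89) for x,y in[(410,155),(445,150),(452,213),(417,220)]])
print("grip",J.mean(0),"in gauge",(J.mean(0)-gc)[:2]@gx,(J.mean(0)-gc)[:2]@gy)
L=np.array([ray("top",(x/6+190-.4,y/6+205-.4),50) for x,y in[(137,76),(265,150),(200,276),(67,203)]])
print("lid",L.mean(0),[np.linalg.norm(L[i]-L[i-1]).round(1) for i in range(4)])
B=np.array([ray("top",(x/6+190-.4,y/6+205-.4),46.5) for x,y in[(308,178),(246,292)]])
v=((L[0]+L[3])-(L[1]+L[2]))[:2];ly=v/np.linalg.norm(v)
print("lid y yaw",np.degrees(np.arctan2(ly[1],ly[0])),"length",(L[[0,3]].mean(0)-B.mean(0))[:2]@ly, np.linalg.norm(B[0]-B[1]))
o=ctrl.get_obs();print(Ro.from_rotvec(o["orientation"]).as_matrix().round(3))
E
```

```text
[[ 584.4   20.1   20. ]
 [ 629.8 -314.1   20. ]
 [ 517.2 -329.3   20. ]
 [ 471.5    4.6   20. ]] [np.float64(114.0), np.float64(337.3), np.float64(113.5), np.float64(337.0)]
gauge [ 550.72863805 -154.67786658   20.        ] yaw(y axis) 97.75884876277892
grip [ 551.62459842 -160.83096576   89.        ] in gauge 0.057065164488780955 -6.217726113187688
lid [480.72553434 202.69288427  50.        ] [np.float64(58.0), np.float64(59.4), np.float64(56.7), np.float64(60.9)]
lid y yaw 59.881944483935264 length 79.89028982000667 51.99760882705777
[[ 0.961  0.277 -0.   ]
 [ 0.277 -0.961  0.001]
 [ 0.    -0.001 -1.   ]]
```

```bash
python3 -m inch '[{"xyz":[12,-8,0],"spin":2},{"xyz":[24,-16,0],"spin":4},{"xyz":[48.5,-31.7,0],"spin":8.3},{"xyz":[48.5,-31.7,0],"spin":8.3},{"xyz":[48.5,-31.7,0],"spin":8.3},{"xyz":[48.5,-31.7,0],"spin":8.3},{"xyz":[48.5,-31.7,0],"spin":8.3},{"xyz":[48.5,-31.7,0],"spin":8.3},{"xyz":[48.5,-31.7,0],"spin":8.3},{"xyz":[48.5,-31.7,3],"spin":8.3},{"xyz":[48.5,-31.7,6],"spin":8.3},{"xyz":[48.5,-31.7,6],"spin":8.3},{"xyz":[48.5,-31.7,6],"spin":8.3},{"xyz":[48.5,-31.7,6],"spin":8.3},{"xyz":[48.5,-31.7,6],"spin":8.3}]' 0.5
python3 - <<'E'
from h import *
import cv2
o=ctrl.get_obs();print(o["ee_pos"],Ro.from_rotvec(o["orientation"]).as_matrix().round(4).tolist())
np.savez("p1.npz",p=o["ee_pos"],r=o["orientation"])
cv2.imwrite("pics/w1.png",cv2.resize(ctrl.get_image("wrist")[:,:,::-1],(784,588)))
E
```

```text
t: 1.6
ee_pos: [550.9, -161.7, 162.9]
orientation: [-3.133, -0.212, 0.0]
ft_force: [-0.4, 0.7, -0.1]
width: 43.9
[ 550.9066801  -161.72225526  162.86454262] [[0.9908, 0.135, -0.0002], [0.135, -0.9908, 0.001], [-0.0, -0.001, -1.0]]
```

View pics/w1.png

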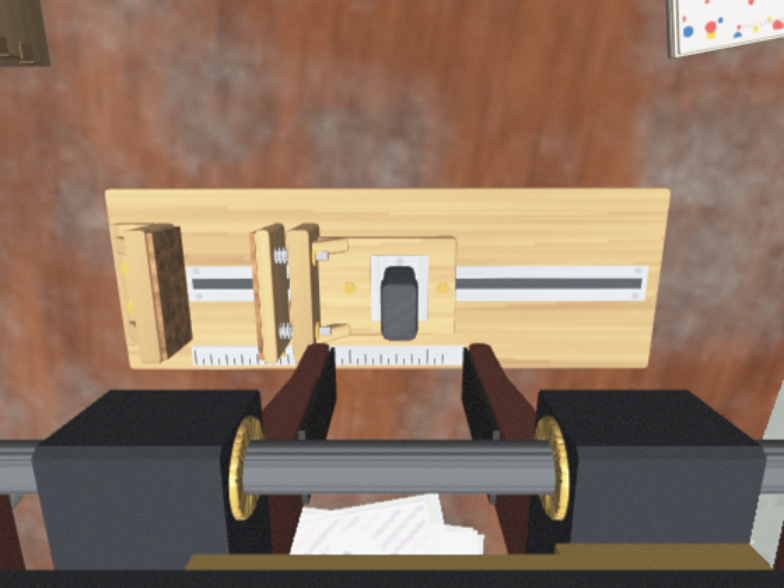

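Wrist view: the gauge is aligned with the image axes (board corners (107,190), (669,189), (648,367), (131,369)). The steel grip top spans about (381–418, 280–338), centred between the fingers.

```bash
python3 - <<'E'
from h import *
f=np.load("p1.npz");P=(f["p"],f["r"]);s=1.4
q=lambda x,y,z:ray("wrist",(x/s-.2,y/s-.2),z,P)
g=np.array([q(107,190,20),q(669,189,20),q(648,367,20),q(131,369,20)])
print(g.round(1),[np.linalg.norm(g[i]-g[i-1]).round(1) for i in range(4)])
v=(g[0]+g[3]-g[1]-g[2])[:2];gy=v/np.linalg.norm(v);gx=np.array([gy[1],-gy[0]]);c=g.mean(0)[:2]
print("gauge",c,np.degrees(np.arctan2(gy[1],gy[0])))
for n,a in dict(gripF=(381,310,89),gripR=(418,310,89),gripfront=(399,337,89),gripback=(399,282,89),faceTop=(254.5,295,60),fixTop=(159,295,60)).items():
    w=q(*a)[:2];print(n,w.round(1),((w-c)@gx).round(1),((w-c)@gy).round(1))
E
```

```text
[[ 585.1   17.6   20. ]
 [ 630.9 -313.4   20. ]
 [ 519.  -330.5   20. ]
 [ 471.9    3.2   20. ]] [np.float64(114.1), np.float64(334.2), np.float64(113.2), np.float64(337.0)]
gauge [ 551.70623947 -155.79873729] 97.96193143932477
gripF [ 553.2 -153.3] 1.8 2.3
gripR [ 555.7 -171.2] 1.8 -15.8
gripfront [ 540.6 -163.9] -12.1 -6.5
gripback [ 568.3 -160.1] 15.8 -6.6
faceTop [544.1 -83.9] 2.4 72.2
fixTop [537.  -32.4] 2.5 124.3
```

```bash
python3 -m inch '[{"xyz":[0.3,0,4],"spin":0},{"xyz":[0.3,0,8],"spin":0},{"xyz":[0.3,0,11],"spin":0},{"xyz":[0.3,0,11],"spin":0},{"xyz":[0.3,0,11],"spin":0}]' 0.5 && python3 -m inch '[{"xyz":[0,0,0],"spin":0},{"xyz":[0,0,0],"spin":0},{"xyz":[0,0,0],"spin":0},{"xyz":[0,0,0],"spin":0},{"xyz":[0,0,0],"spin":0}]' 1
```

```text
t: 2.15
ee_pos: [554.0, -162.5, 54.0]
orientation: [-3.134, -0.209, -0.001]
ft_force: [-0.6, -0.6, 0.5]
width: 43.7
t: 2.65
ee_pos: [554.5, -162.5, 55.2]
orientation: [-3.134, -0.21, -0.003]
ft_force: [-2.0, 1.4, 8.2]
width: 17.5
```

```bash
python3 -m inch '[{"xyz":[0,1.2,0],"spin":0},{"xyz":[0,2.5,0],"spin":0},{"xyz":[0,4,0],"spin":0},{"xyz":[0,5.5,0],"spin":0},{"xyz":[0,7,0],"spin":0},{"xyz":[0,8.3,0],"spin":0},{"xyz":[0,9.1,0],"spin":0},{"xyz":[0,9.1,0],"spin":0},{"xyz":[0,9.1,0],"spin":0}]' && python3 -m inch '[{"xyz":[0,0,0],"spin":0},{"xyz":[0,0,0],"spin":0},{"xyz":[0,0,0],"spin":0},{"xyz":[0,0,-3],"spin":0},{"xyz":[0,0,-7],"spin":0},{"xyz":[0,0,-11],"spin":0},{"xyz":[0,0,-13],"spin":0},{"xyz":[0,0,-13],"spin":0}]' 0.5
```

```text
t: 3.55
ee_pos: [567.1, -253.1, 55.3]
orientation: [3.134, 0.21, 0.005]
ft_force: [2.3, -3.5, -3.1]
width: 17.9
t: 4.35
ee_pos: [568.6, -253.8, 188.9]
orientation: [3.131, 0.21, 0.013]
ft_force: [0.1, -0.4, 0.1]
width: 43.9
```

```bash
python3 -m inch '[{"xyz":[-0.5,-7,0],"spin":-7},{"xyz":[-1,-15,0],"spin":-15},{"xyz":[-1.5,-23,0],"spin":-23},{"xyz":[-2.8,-46.2,0],"spin":-31},{"xyz":[-2.8,-46.2,0],"spin":-39},{"xyz":[-2.8,-46.2,0],"spin":-47},{"xyz":[-2.8,-46.2,0],"spin":-52.2},{"xyz":[-2.8,-46.2,0],"spin":-52.2},{"xyz":[-2.8,-46.2,0],"spin":-52.2},{"xyz":[-2.8,-46.2,0],"spin":-52.2},{"xyz":[-2.8,-46.2,0],"spin":-52.2},{"xyz":[-2.8,-46.2,0],"spin":-52.2},{"xyz":[-2.8,-46.2,0],"spin":-52.2},{"xyz":[-2.8,-46.2,0],"spin":-52.2}]' 0
python3 - <<'E'
from h import *
import cv2
o=ctrl.get_obs();print(o["ee_pos"],Ro.from_rotvec(o["orientation"]).as_matrix().round(4).tolist(),o["width"])
np.savez("p2.npz",p=o["ee_pos"],r=o["orientation"])
cv2.imwrite("pics/w2.png",cv2.resize(ctrl.get_image("wrist")[:,:,::-1],(784,588)))
cv2.imwrite("pics/top2.png",ctrl.get_image("top")[:,:,::-1])
E
```

```text
t: 5.75
ee_pos: [479.3, 198.9, 186.5]
orientation: [2.718, 1.562, 0.009]
ft_force: [-0.6, 0.4, 0.1]
width: 87.6
[479.32197601 198.87467538 186.52717933] [[0.5035, 0.8639, 0.0085], [0.864, -0.5035, -0.0035], [0.0012, 0.0091, -1.0]] 87.5578513313036
```

View pics/w2.png

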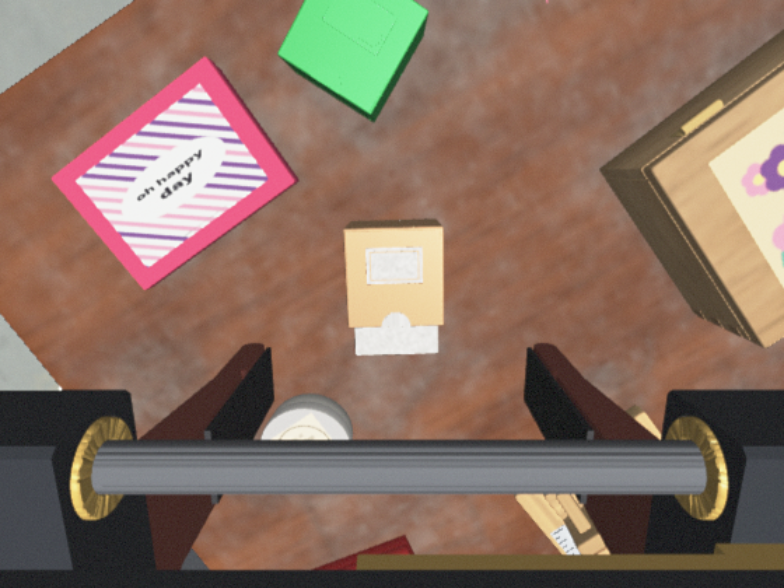

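The lid's top corners are near (345,229), (443,226), (442,326), (348,327), and the base end is at (357,355)–(438,353). It's squarely between the fingers, with the candle tin at (306,420).

```bash
python3 - <<'E'
from h import *
f=np.load("p2.npz");P=(f["p"],f["r"]);s=1.4
q=lambda x,y,z:ray("wrist",(x/s-.2,y/s-.2),z,P)
L=np.array([q(345,229,50),q(443,226,50),q(442,326,50),q(348,327,50)]);B=np.array([q(357,355,46.5),q(438,353,46.5)])
print([np.linalg.norm(L[i]-L[i-1]).round(1) for i in range(4)])
v=(L[0]+L[1]-L[2]-L[3])[:2];ly=v/np.linalg.norm(v);c=L.mean(0)[:2]
print(c,np.degrees(np.arctan2(ly[1],ly[0])),"len",(L[:2].mean(0)-B.mean(0))[:2]@ly)
R=Ro.from_rotvec(P[1]).as_matrix();print("tool-xy of lid centre",R.T@(np.append(c,25)-P[0]))
E
```

```text
[np.float64(60.9), np.float64(58.2), np.float64(62.1), np.float64(58.7)]
[481.90514229 203.29516676] 60.25143348282076 len 81.09799848658227
tool-xy of lid centre [  4.92005746  -1.46787481 161.5267208 ]
```

```bash
python3 -m inch '[{"xyz":[0.2,-0.15,4],"spin":0},{"xyz":[0.2,-0.15,8.5],"spin":0},{"xyz":[0.2,-0.15,13],"spin":0},{"xyz":[0.2,-0.15,16],"spin":0},{"xyz":[0.2,-0.15,17.3],"spin":0},{"xyz":[0.2,-0.15,17.3],"spin":0},{"xyz":[0.2,-0.15,17.3],"spin":0}]' 0 && python3 -m inch '[{"xyz":[0,0,0],"spin":0},{"xyz":[0,0,0],"spin":0},{"xyz":[0,0,0],"spin":0},{"xyz":[0,0,0],"spin":0},{"xyz":[0,0,0],"spin":0}]' 1
```

```text
t: 6.55
ee_pos: [481.4, 201.2, 14.6]
orientation: [2.718, 1.561, 0.011]
ft_force: [0.1, -0.1, 1.4]
width: 87.6
t: 7.05
ee_pos: [481.7, 201.4, 15.4]
orientation: [2.717, 1.561, 0.013]
ft_force: [-1.3, 0.8, 7.2]
width: 60.2
```

```bash
python3 -m inch '[{"xyz":[0,0,-3],"spin":0},{"xyz":[0,0,-7],"spin":0},{"xyz":[-1,1,-10],"spin":-3},{"xyz":[-4,3.6,-10],"spin":-9},{"xyz":[-7,6.3,-10],"spin":-15},{"xyz":[-10,9,-10],"spin":-21},{"xyz":[-13,11.8,-10],"spin":-27},{"xyz":[-16,14.5,-10],"spin":-33},{"xyz":[-19,17.2,-10],"spin":-37},{"xyz":[-20.7,18.8,-10],"spin":-38.1},{"xyz":[-20.7,18.8,-10],"spin":-38.1},{"xyz":[-20.7,18.8,-10],"spin":-38.1},{"xyz":[-20.7,18.8,-10],"spin":-38.1}]'
python3 - <<'E'
from h import *
import cv2
o=ctrl.get_obs();print(o["ee_pos"],o["qpos"].round(2),Ro.from_rotvec(o["orientation"]).as_matrix().round(4).tolist(),o["width"])
np.savez("p3.npz",p=o["ee_pos"],r=o["orientation"])
cv2.imwrite("pics/w3.png",cv2.resize(ctrl.get_image("wrist")[:,:,::-1],(784,588)))
E
```

```text
t: 8.35
ee_pos: [538.2, -70.9, 116.5]
orientation: [2.058, 2.362, 0.008]
ft_force: [-0.4, 0.5, -1.2]
width: 60.2
[538.1945687  -70.87641258 116.45456299] [-0.15  0.45  1.89 -0.    0.79 -0.29] [[-0.1372, 0.9905, 0.0098], [0.9905, 0.1372, -0.0022], [-0.0035, 0.0094, -0.9999]] 60.225863094413825
```

View pics/w3.png

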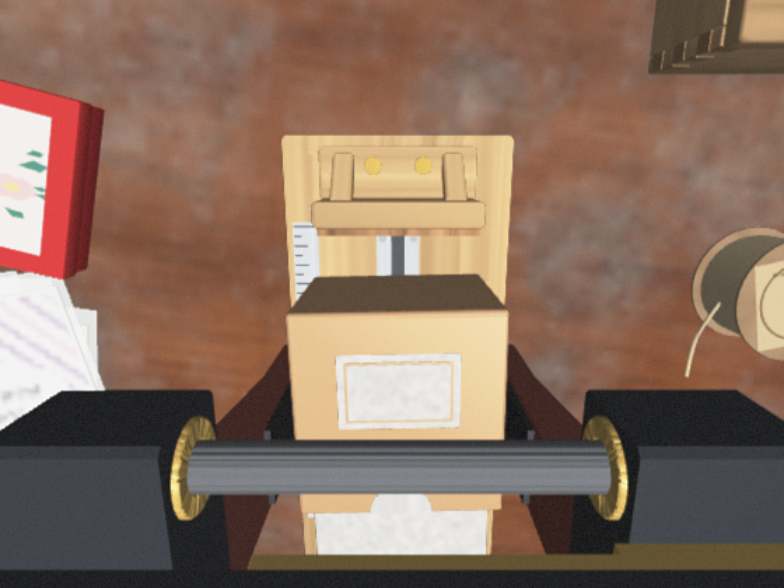

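Carried box: lid centred (x≈398) over the board. The fixed jaw's cork edge is at about v=232 (u 313–485), the track is centred at u≈398, and the lid's front top edge is at v≈313.

```bash
python3 - <<'E'
from h import *
f=np.load("p3.npz");P=(f["p"],f["r"]);s=1.4;R=Ro.from_rotvec(P[1]).as_matrix()
q=lambda x,y,z:R.T@(ray("wrist",(x/s-.2,y/s-.2),z,P)-P[0])
bz=P[0][2]-15.4
for n,a in dict(jawL=(313,231,60),jawR=(485,231,60),trackFar=(398,237,20),b1=(284,137,20),b2=(513,137,20),lidL=(289,315,bz+50),lidR=(507,312,bz+50),lidbotL=(307,277,bz),lidbotR=(479,275,bz)).items(): print(n,q(*a).round(1))
E
```

```text
jawL [ 42.3 -36.1  56. ]
jawR [42.3 38.7 56.7]
trackFar [34.5  0.8 96.3]
b1 [ 83.5 -55.1  95.6]
b2 [83.7 57.3 96.7]
lidL [ 30.9 -27.8 -35. ]
lidR [ 31.6  29.7 -34.4]
lidbotL [ 30.6 -31.9  15. ]
lidbotR [31.2 30.1 15.6]
```

```bash
python3 -m inch '[{"xyz":[0,0.1,2],"spin":0},{"xyz":[0,0.1,4],"spin":0},{"xyz":[0,0.1,6],"spin":0},{"xyz":[0,0.1,7],"spin":0},{"xyz":[0,0.1,7.5],"spin":0},{"xyz":[0,0.1,7.8],"spin":0},{"xyz":[0,0.1,8],"spin":0},{"xyz":[0,0.1,8],"spin":0}]'
```

```text
t: 9.2
ee_pos: [540.4, -70.7, 36.9]
orientation: [2.056, 2.362, 0.008]
ft_force: [-0.6, -0.0, -1.8]
width: 59.9
```

```bash
python3 -m inch '[{"xyz":[0,0,0.1],"spin":0},{"xyz":[0,0,0.17],"spin":0},{"xyz":[0,0,0.17],"spin":0}]'
```

```text
t: 9.5
ee_pos: [540.8, -70.9, 35.6]
orientation: [2.056, 2.362, 0.009]
ft_force: [-0.2, -0.1, 0.5]
width: 60.1
```

```bash
python3 -m inch '[{"xyz":[0,0,0],"spin":0},{"xyz":[0,0,0],"spin":0},{"xyz":[0,0,0],"spin":0},{"xyz":[0,0,0],"spin":0},{"xyz":[0,0,-2],"spin":0},{"xyz":[0,0,-5],"spin":0},{"xyz":[0,0,-9],"spin":0},{"xyz":[0,0,-13],"spin":0},{"xyz":[0,0,-15],"spin":0},{"xyz":[0,0,-15],"spin":0}]' 0
python3 - <<'E'
from h import *
import cv2
o=ctrl.get_obs();print(o["ee_pos"],Ro.from_rotvec(o["orientation"]).as_matrix().round(4).tolist(),o["width"])
np.savez("p4.npz",p=o["ee_pos"],r=o["orientation"])
cv2.imwrite("pics/w4.png",cv2.resize(ctrl.get_image("wrist")[:,:,::-1],(784,588)))
E
```

```text
t: 10.5
ee_pos: [541.1, -70.8, 188.8]
orientation: [2.052, 2.358, 0.014]
ft_force: [-0.4, 1.1, -0.0]
width: 87.8
[541.05202385 -70.75801094 188.76758839] [[-0.1377, 0.9903, 0.0177], [0.9905, 0.1378, -0.0034], [-0.0058, 0.0171, -0.9998]] 87.84405697353115
```

View pics/w4.png

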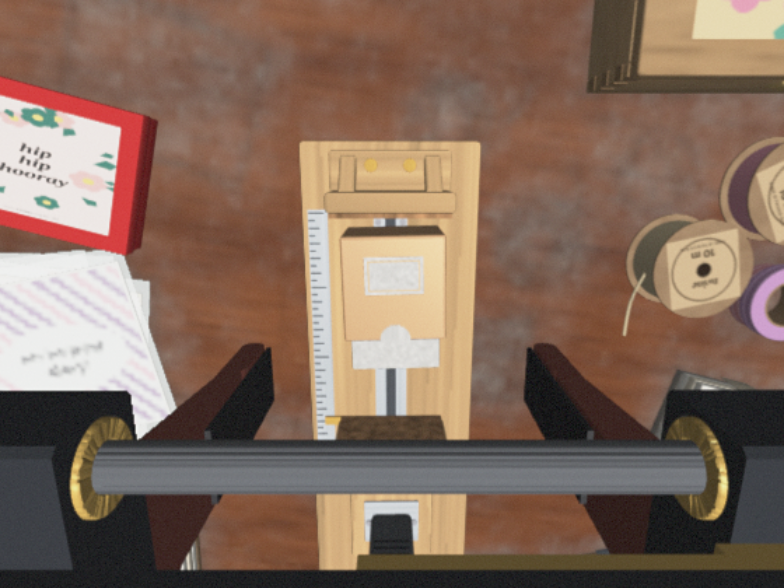

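The box stands flat on the board, square to it: lid (342–445, 236–339), base end v≈369, a small gap to the fixed jaw (v≈212), plate at v≈418.

```bash
python3 -m inch '[{"xyz":[-3,0,0],"spin":8},{"xyz":[-6,0,0],"spin":16},{"xyz":[-9,0,0],"spin":24},{"xyz":[-12,0,0],"spin":32},{"xyz":[-15,0.1,0],"spin":40},{"xyz":[-18.4,0.1,0],"spin":48},{"xyz":[-18.4,0.1,0],"spin":56},{"xyz":[-18.4,0.1,0],"spin":64},{"xyz":[-18.4,0.1,0],"spin":72},{"xyz":[-18.4,0.1,0],"spin":80},{"xyz":[-18.4,0.1,0],"spin":88},{"xyz":[-18.4,0.1,0],"spin":90},{"xyz":[-18.4,0.1,0],"spin":90},{"xyz":[-18.4,0.1,0],"spin":90}]' 0.5
python3 - <<'E'
from h import *
f=np.load("p4.npz");P=(f["p"],f["r"]);s=1.4
q=lambda x,y,z:ray("wrist",(x/s-.2,y/s-.2),z,P)[:2]
gy=np.array([-.1368,.9906]);c=np.array([551.2,-155.2]);gx=np.array([.9906,.1368])
for n,a in dict(l0=(342,237,70),l1=(445,235,70),b0=(354,369.5,66.5),b1=(439,367.5,66.5),jaw=(390,212,60),plate=(390,418,60),end=(390,142,20)).items():
    w=q(*a)-c;print(n,(w@gx).round(1),(w@gy).round(1))
o=ctrl.get_obs();print(o["ee_pos"],Ro.from_rotvec(o["orientation"]).as_matrix().round(4).tolist(),o["width"])
R=Ro.from_rotvec(o["orientation"]).as_matrix();print(R.T@(np.array([567.3,-253.2,55])-o["ee_pos"]))
E
```

```text
t: 11.95
ee_pos: [565.4, -252.3, 186.0]
orientation: [3.131, 0.219, 0.019]
ft_force: [-0.0, 1.0, -0.3]
width: 44.1
l0 -27.5 117.7
l1 30.1 118.8
b0 -22.8 36.6
b1 28.9 37.6
jaw -0.7 130.7
plate -1.0 0.4
end -0.5 170.8
[ 565.39100536 -252.34231496  185.9617982 ] [[0.9902, 0.1389, 0.0122], [0.1389, -0.9903, -0.0019], [0.0118, 0.0035, -0.9999]] 44.07519908500176
[  0.22232006   0.6514758  130.97671024]
```

```bash
python3 -m inch '[{"xyz":[0,0.06,4],"spin":0},{"xyz":[0,0.06,8],"spin":0},{"xyz":[0,0.06,12],"spin":0},{"xyz":[0,0.06,13.1],"spin":0},{"xyz":[0,0.06,13.1],"spin":0},{"xyz":[0,0.06,13.1],"spin":0}]' 0.5 && python3 -m inch '[{"xyz":[0,0,0],"spin":0},{"xyz":[0,0,0],"spin":0},{"xyz":[0,0,0],"spin":0},{"xyz":[0,0,0],"spin":0},{"xyz":[0,0,0],"spin":0}]' 1
```

```text
t: 12.55
ee_pos: [567.9, -253.6, 56.1]
orientation: [3.13, 0.219, 0.021]
ft_force: [-0.0, -0.4, 0.2]
width: 43.9
t: 13.05
ee_pos: [568.4, -253.6, 57.1]
orientation: [3.13, 0.218, 0.023]
ft_force: [-0.2, 0.6, 6.3]
width: 17.8
```

```bash
python3 -m inch '[{"xyz":[0,-0.5,0],"spin":0},{"xyz":[0,-1.1,0],"spin":0},{"xyz":[0,-1.8,0],"spin":0},{"xyz":[0,-2.5,0],"spin":0},{"xyz":[0,-3.2,0],"spin":0},{"xyz":[0,-3.9,0],"spin":0},{"xyz":[0,-4.5,0],"spin":0},{"xyz":[0,-4.8,0],"spin":0},{"xyz":[0,-5.0,0],"spin":0},{"xyz":[0,-5.0,0],"spin":0}]'
python3 - <<'E'
from h import *
import cv2
o=ctrl.get_obs();print(o["ee_pos"],o["ft_force"],o["moment"])
im=ctrl.get_image("top")[:,:,::-1];np.save("p5.npy",im)
cv2.imwrite("pics/t5.png",cv2.resize(im[165:245,285:440],None,fx=5,fy=5,interpolation=cv2.INTER_CUBIC))
s=ctrl.get_image("side")[:,:,::-1]
cv2.imwrite("pics/s5.png",cv2.resize(s[215:345,230:360],None,fx=4.5,fy=4.5,interpolation=cv2.INTER_CUBIC))
E
```

```text
t: 14.05
ee_pos: [561.5, -203.9, 57.1]
orientation: [3.131, 0.218, 0.023]
ft_force: [-0.8, -1.4, 4.2]
width: 18.0
[ 561.53145045 -203.89866131   57.14973814] [-0.76169485 -1.36642378  4.20751925] [ 0.42038927  0.17688576 -0.07709458]
```

View pics/s5.png

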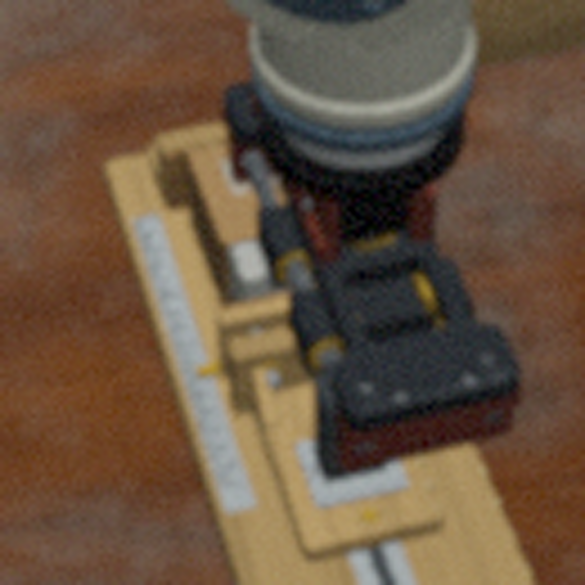

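Side view: the plate (u≈230–290, v≈310) is just short of the box's white base, and the box is still square on the board. Closing in small steps now, with the force watched.

```bash
R='{"xyz"'; python3 -m inch '[{"xyz":[0,-0.2,0],"spin":0},{"xyz":[0,-0.4,0],"spin":0},{"xyz":[0,-0.6,0],"spin":0},{"xyz":[0,-0.8,0],"spin":0},{"xyz":[0,-0.8,0],"spin":0}]' && python3 -m inch '[{"xyz":[0,-0.1,0],"spin":0},{"xyz":[0,-0.2,0],"spin":0},{"xyz":[0,-0.2,0],"spin":0}]'
```

```text
t: 14.65
ee_pos: [560.4, -195.7, 57.2]
orientation: [3.131, 0.218, 0.023]
ft_force: [-0.8, -2.9, 3.5]
width: 17.8
t: 14.95
ee_pos: [560.1, -193.6, 57.2]
orientation: [3.131, 0.218, 0.023]
ft_force: [-0.8, -3.7, 2.9]
width: 17.9
```

```bash
python3 -m inch '[{"xyz":[0,-0.1,0],"spin":0},{"xyz":[0,-0.1,0],"spin":0}]' && python3 -m inch '[{"xyz":[0,-0.1,0],"spin":0},{"xyz":[0,-0.1,0],"spin":0}]'
python3 - <<'E'
from h import *
import cv2
s=ctrl.get_image("side")[:,:,::-1]
cv2.imwrite("pics/s6.png",cv2.resize(s[225:315,240:330],None,fx=6.5,fy=6.5,interpolation=cv2.INTER_CUBIC))
E
```

```text
t: 15.15
ee_pos: [560.0, -192.4, 57.2]
orientation: [3.131, 0.218, 0.023]
ft_force: [-0.0, -3.1, 3.9]
width: 17.6
t: 15.35
ee_pos: [559.8, -191.3, 57.1]
orientation: [3.131, 0.218, 0.023]
ft_force: [-1.2, -3.7, 4.1]
width: 17.7
```

View pics/s6.png

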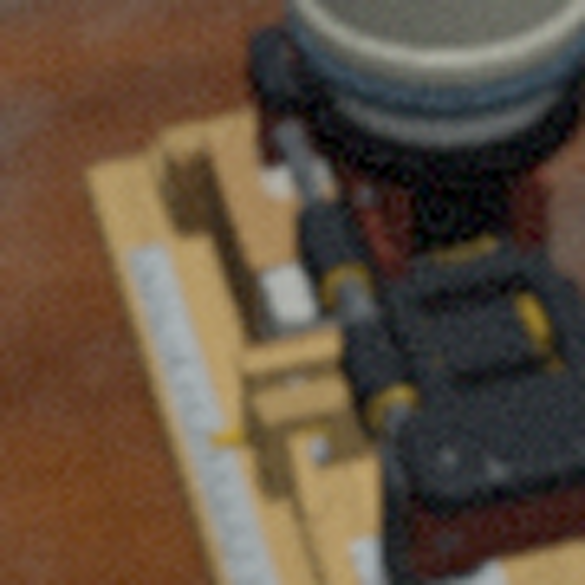

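The plate looks at or nearly at the base end, with no rise in force beyond slide friction (3–3.7 N) yet. Continuing 1 mm at a time.

```bash
python3 -m inch '[{"xyz":[0,-0.1,0],"spin":0},{"xyz":[0,-0.1,0],"spin":0}]' && python3 -m inch '[{"xyz":[0,-0.1,0],"spin":0},{"xyz":[0,-0.1,0],"spin":0}]'
```

```text
t: 15.6
ee_pos: [559.6, -190.2, 57.1]
orientation: [3.131, 0.218, 0.023]
ft_force: [-0.5, -3.9, 3.9]
width: 17.8
t: 15.8
ee_pos: [559.6, -189.3, 57.2]
orientation: [3.131, 0.218, 0.023]
ft_force: [-0.0, -4.9, 2.7]
width: 17.6
```

```bash
python3 -m inch '[{"xyz":[0,-0.1,0],"spin":0},{"xyz":[0,-0.1,0],"spin":0}]'
```

```text
t: 16.0
ee_pos: [559.4, -188.6, 57.2]
orientation: [3.131, 0.219, 0.023]
ft_force: [-0.3, -5.2, 3.2]
width: 18.1
```

```bash
python3 -m inch '[{"xyz":[0,-0.1,0],"spin":0},{"xyz":[0,-0.1,0],"spin":0}]'; python3 - <<'E'
from workcell import ctrl
import numpy as np
f=[]
for i in range(5): ctrl.get_image("top"); f.append(ctrl.get_obs()["ft_force"])
print(np.mean(f,0),np.std(f,0), ctrl.get_obs()["ee_pos"])
E
```

```text
t: 16.2
ee_pos: [559.4, -188.2, 57.2]
orientation: [3.13, 0.219, 0.024]
ft_force: [-0.8, -6.9, 2.3]
width: 18.2
[-0.58947741 -7.02493471  2.10048319] [0.41946143 0.37543557 0.63084323] [ 559.40617999 -188.14293557   57.18764958]
```

```bash
python3 -m inch '[{"xyz":[0,-0.07,0],"spin":0},{"xyz":[0,-0.07,0],"spin":0},{"xyz":[0,-0.07,0],"spin":0}]'; python3 - <<'E'
from workcell import ctrl
import numpy as np
f=[]
for i in range(5): ctrl.get_image("top"); f.append(ctrl.get_obs()["ft_force"])
print(np.mean(f,0),np.std(f,0), ctrl.get_obs()["ee_pos"])
E
```

```text
t: 16.75
ee_pos: [559.4, -188.1, 57.2]
orientation: [3.129, 0.219, 0.024]
ft_force: [-0.0, -7.7, 2.1]
width: 17.9
[-0.6600855  -7.73633097  1.8738016 ] [0.45406469 0.42594814 0.49672249] [ 559.36417355 -188.07316219   57.16171624]
```

```bash
python3 -m inch '[{"xyz":[0,0,0],"spin":0},{"xyz":[0,0,0],"spin":0},{"xyz":[0,0,0],"spin":0},{"xyz":[0,0,0],"spin":0}]' 0.5
python3 -m inch '[{"xyz":[0,0,-2],"spin":0},{"xyz":[0,0,-5],"spin":0},{"xyz":[0,0,-9],"spin":0},{"xyz":[0,5,-14],"spin":0},{"xyz":[0,10,-16],"spin":0},{"xyz":[0,15,-16],"spin":0},{"xyz":[0,20,-16],"spin":0},{"xyz":[0,20,-16],"spin":0},{"xyz":[0,20,-16],"spin":0}]'
python3 - <<'E'
from h import *
import cv2
im=ctrl.get_image("top")[:,:,::-1];s=ctrl.get_image("side")[:,:,::-1]
a=cv2.resize(im[165:245,285:385],(790,632));b=cv2.resize(s[225:325,240:350],(0,0),fx=4,fy=4)
cv2.imwrite("pics/f.png",np.hstack([cv2.resize(a,(400,320)),cv2.resize(b,(352,320))]))
cv2.imwrite("pics/topf.png",im)
E
```

```text
t: 17.4
ee_pos: [559.2, -187.7, 56.9]
orientation: [3.129, 0.219, 0.023]
ft_force: [-1.1, 0.5, 1.1]
width: 43.5
t: 18.3
ee_pos: [584.6, -388.0, 217.8]
orientation: [3.129, 0.214, 0.024]
ft_force: [1.3, 0.1, 0.2]
width: 44.0
```

View pics/f.png

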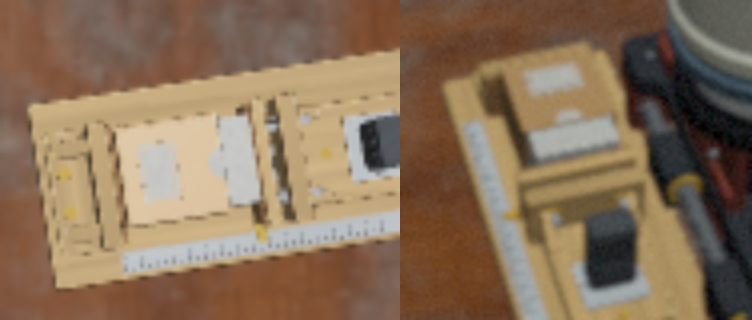

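The top view suggests a possible dark strip between the fixed jaw and the lid (crop u≈112–118). I'll check from close above with the last view.

```bash
python3 -m inch '[{"xyz":[-0.5,-4,0],"spin":0},{"xyz":[-1,-8,0],"spin":0},{"xyz":[-1.5,-13,0],"spin":0},{"xyz":[-2,-18,0],"spin":0},{"xyz":[-3.1,-23,0],"spin":0},{"xyz":[-3.1,-28,0],"spin":0},{"xyz":[-3.1,-33,0],"spin":0},{"xyz":[-3.1,-34,0],"spin":0},{"xyz":[-3.1,-34,0],"spin":0},{"xyz":[-3.1,-34,0],"spin":0}]'
python3 - <<'E'
from h import *
import cv2
o=ctrl.get_obs();print(o["ee_pos"]);np.savez("p7.npz",p=o["ee_pos"],r=o["orientation"])
im=ctrl.get_image("wrist")[:,:,::-1];cv2.imwrite("pics/w7.png",im)
c=np.array([551.2,-155.2]);gy=np.array([-.1368,.9906]);gx=np.array([.9906,.1368])
ci=ctrl.camera_info("wrist");H=ci["hand_eye"];Rt=Ro.from_rotvec(o["orientation"]).as_matrix()
def pr(x,y,z):
    w=np.append(c+x*gx+y*gy,z);t=Rt.T@(w-o["ee_pos"]);k=H[:3,:3].T@(t-H[:3,3]);u=ci["camera_matrix"]@k;return u[:2]/u[2]
P=np.array([pr(x,y,60) for x in(-45,45) for y in(20,140)]);a=P.min(0).astype(int);b=P.max(0).astype(int);print(a,b)
a=np.maximum(a,0);k=im[a[1]:b[1],a[0]:b[0]];f=min(800/k.shape[1],600/k.shape[0]);print(f)
cv2.imwrite("pics/w7c.png",cv2.resize(k,None,fx=f,fy=f,interpolation=cv2.INTER_CUBIC))
E
```

```text
t: 19.4
ee_pos: [506.4, -52.0, 215.7]
orientation: [3.13, 0.22, 0.022]
ft_force: [0.3, -1.3, 0.4]
width: 44.1
[506.36761758 -52.04237204 215.68437389]
[246 116] [385 218]
5.755395683453237
```

View pics/w7c.png

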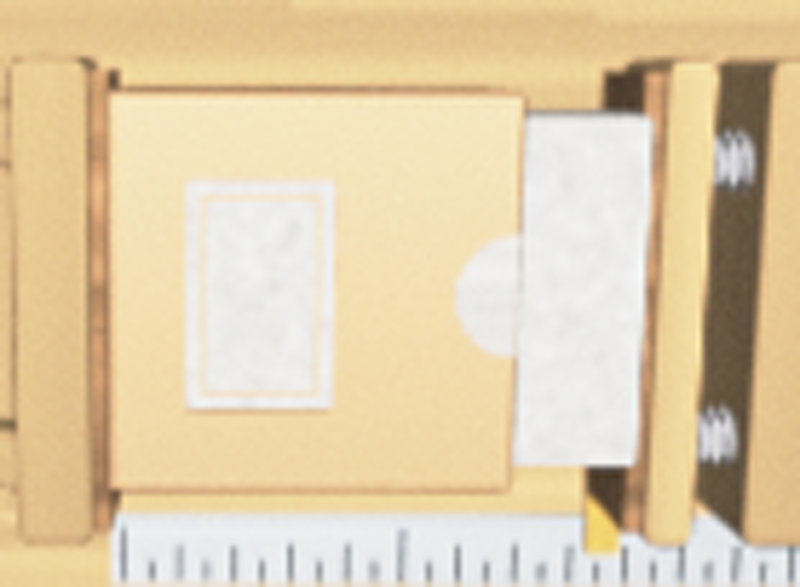

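Close view: the lid's end lies along the fixed jaw's cork (u≈110) and the base end along the plate's cork (u≈645). The box is square, with no gaps. Handing in.

```bash
python3 -c "
from workcell import ctrl
print(ctrl.close_job(), ctrl.get_obs()['t'])"
```

```text
the job is handed in; nothing more can be done
the job is handed in; nothing more can be done
```

The box is held square between both cork faces and the job is handed in, at about 19.5 s of the 72 s allowed. I slid the jaw open to about 143 mm, set the kraft box on the board with its long side along the slide, and closed the jaw in 1 mm steps. I then let go and moved the arm clear. No verdict was reported.

- **Touch:** the last wrist force while pushing was about 7.7 N. Taking off the roughly 3 N of slide friction leaves about 4.5 N on the box, well under 11 N. This was inferred from the wrist force, not measured at the cork. The force left after letting go wasn't measured; by the friction figure you gave, it should be up to about 3 N.
- **Contact:** a low-resolution top view hinted at a gap at the fixed jaw. A close wrist view showed it was only the cork layer, with the lid and base both flush and the box square.
- **Length:** from the images, the box is about 81 mm long overall. The jaw position where the force began to rise agrees within the 2–3 mm of camera error.
- **Other items:** nothing else was touched on purpose. I did not measure the spool, tin and jar again at the end.

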